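Blow rinsed ink tools dry: load the bench dryer, then hold its knob on the third click

ROBOT

A 6-joint arm with a two-finger parallel gripper is mounted at the origin on the work surface. World frame = base frame: x ahead of the robot, y to its left, z up, the work surface at z = 0. Lengths are in m, angles in rad, forces in N, time in s.
With the tool pointing down it reaches from about 0.425 to 0.95 m from the base axis. Payload 3.5 kg.
Tool frame: the origin (TCP) lies midway between the tips of the shut fingers; the grasp point (between the pads) lies 19 mm behind it; z points along the fingers, y is the line along which they close (so a half turn about z gives the same grasp; the last joint's range is limited). The gripper opens to 85 mm and grips with 20 to 120 N. Pads are 22 mm wide; open, the fingers measure 114 mm over their backs; the gripper's body (76 mm by 85 mm) begins 54 mm behind the grasp point. The pads swing forward as they close: fully open they stand 13 mm farther back than shut.
Start: joints at [-1.279, 0.286, 1.577, -0, 1.279, -0.15], TCP at [0.289, -0.61, 0.231] pointing down, gripper open.
Joint ranges: [-2.77, 2.77], [-0.9, 2.22], [0.21, 2.48], [-1.53, 4.67], [0.24, 2.81], [-2.84, 2.84]. Speed limits (rad/s): [2.79, 2.79, 3.14, 3.14, 3.14, 3.14].

INTERFACE

Orientations are given as a unit quaternion [x, y, z, w].
In Python, from plant import ctrl gives the robot as it stands.
- The arm moves only by the tool send_rows, never from a script. Its argument "series" is a list that holds one entry, the list of rows, each a list of 7 numbers: the shift along the tool's x, y, z in cm, then the turn, a rotation vector about the tool's x, y, z in rad, then the opening, from -1 (shut) to 1 (fully open). In form: [[[x, y, z, rx, ry, rz, jaw], ...]]. A call has 1 to 10 rows; each row shifts and turns the commanded pose from where the row before left it, along the tool's axes as they then stand; what a row does not reach is not made up. A row lasts 1/8 s, in which the tool goes at most 62.5 mm and 10.7 degrees, less where a joint would pass 70% of its speed; a pose out of reach is approached as far as the arm can. A call is refused whole if a number of a shift passes 6.25 or a number of a turn 0.188, either way. A call with a gripper value outside its range is refused whole. The fingers move at their own pace and stop on an object; "force" is the grip in N (left out, the last holds). Time passes only in rows, so rows that do not move let the fingers close. It gives the time, the measured TCP pose, the force, the opening and the grip force at its end, in the units of the state.
- ctrl.get_state(): the state, without advancing time (a new reading comes with each control period).
- ctrl.read_camera(name): name is "scene" or "side" or "wrist"; returns a dict with "img" (384x512x3 uint8, red, green, blue), "fx", "fy", "cx", "cy" (pixels), "R" (3x3) and "t" (3): a world point X has camera coordinates R X + t; the wrist camera has in their place "hand_eye" (4x4, takes a point from camera to tool coordinates, whose origin is the TCP and whose axes are the flange's). Camera axes: x right, y down, z forward; pixel columns grow to the right and rows downward; lengths in m; the calibration is good to about 2 mm. A picture is of the moment at which its call begins: read the wrist's pose just before it. There is no depth.
- ctrl.sign_off(): hands the job in; it is judged then, once.
The state is a dict: "time": time; "qpos": joint angles; "dq": joint speeds; "joint_efforts": joint torques, N m; "eef_pos": TCP position; "tcp_rot": TCP orientation; "contact_force": force on the tool from outside, world axes, zero at the start; "wrist_torque": the same for the moment, N m; "opening": opening from 0.0 (shut) to 1.0 (fully open); "finger_force": force on a finger pad.
Only numpy, scipy, OpenCV 4.12 (cv2) and the standard library are available. Lean on these libraries where they do the work, as an engineer would, in place of code of your own. Each camera call takes 0.05 s, during which the arm holds its last target. There are 200 camera calls.

TASK

Lay the three rinsed tools (ink knife, roller and scraper) one after another, without dropping them, into the steel basket of the bench air dryer so that nothing sticks out over its rim. Then take the dryer's knob, turn it clockwise from off, counting the clicks, to the third stop and no further (more air would lift the tools), and keep hold of it: it runs back to off when let go, so finish with the knob still held on the third stop. Leave the ink jar, the tin and the drink bottle alone.

Things in the scene. Friction and masses are not known exactly. Their poses are not given: they have to be found in the camera images.
- dryer: Bench air dryer, white steel case, fixed to the bench, 222 mm (its x) by 416 mm (its y), 70 mm high. Origin: centre of its underside on the bench, z up. On its +y end stands the open perforated steel basket, on its -y end the control deck (top 88 mm above the bench) with the knob. It is turned by up to 0.2 rad.
- basket (a point): Centre of the basket's inner floor (at 0, 70, 74 mm in the dryer frame; axes as the dryer's). Inside it measures 202 mm along x by 262 mm along y; the 4 mm walls stand 51 mm above this floor (rim 125 mm above the bench).
- dial (a joint): Knob angle, rad: 0 at off (as it starts), growing clockwise from above. Click stops at 0 (off), 0.4, 0.8, 1.2 (third), 1.6, 2.0 (end). Its spring (about 0.12 N m) is stronger than the clicks: let go, it runs back to off. Turned up, the torque falls from 0.22 N m just past a stop to 0.04 N m before the next, then jumps back up as it clicks in.
- knob_grip (a point): Point on the knob's upright axis (0, -142 mm in the dryer frame), 116 mm above the bench, where to grip; axes turn with the knob and are the dryer's at off. Black bar grip 44 mm long (x), 14 mm wide (y), 99 to 129 mm above the bench, on a round skirt (42 mm). A white line on its top marks the pointer end (-x): at off it shows a dot on the deck, five lengthening dashes mark the stops.
- slab: Glass ink slab, 300 x 300 mm, 6 mm thick, fixed to the bench; origin under its centre. The three tools lie flat on it at the start, side by side along the slab's x, each roughly along the slab's y with its head to +y (within 0.3 rad), in any order.
- ink_knife: Ink knife, 210 mm long, 90 g: wooden handle 105 x 22 x 18 mm, then a brass neck and a flat steel blade 28 mm wide. Lies flat. Origin: on the underside, below the place to grip in the front part of the handle (grip 22 mm wide, 18 mm high); x runs from handle to blade, z up. The handle reaches from x = -82 to +22 mm, the blade tip lies at +127 mm.
- brayer: Ink roller (brayer), 177 mm long, 150 g: rubber roller 36 mm in diameter, 70 mm wide (86 mm over its wire frame), round wooden handle 24 mm thick, sloping slightly down to its end. Origin: on the underside below the place to grip (handle axis 16 mm up there; handle from x = -85 to +27 mm); x runs from handle to roller, axle at x = 74 mm, 18 mm up.
- scraper: Glass scraper, 133 mm long, 80 g: grey plastic handle 90 x 24 x 18 mm, metal head 50 mm wide and 12 mm high with a blade. Lies flat. Origin: on the underside, below the place to grip on the handle (from x = -70 to +20 mm; grip 24 mm wide); x runs from handle to head, blade edge at +63 mm.
- ink_knife_tip (a point): Foremost point of the ink knife's head, on its centre line.
- ink_knife_butt (a point): Rear end of the ink knife's handle, on its centre line.
- brayer_tip (a point): Foremost point of the ink roller's head, on its centre line.
- brayer_butt (a point): Rear end of the ink roller's handle, on its centre line.
- scraper_tip (a point): Foremost point of the scraper's head, on its centre line.
- scraper_butt (a point): Rear end of the scraper's handle, on its centre line.
- ink_jar: Bystander: lidded glass ink jar, 68 mm diameter, 75 mm high, beyond the work. Origin: centre of its underside.
- ink_tin: Bystander: round metal ink tin, 80 mm diameter, 55 mm high. Origin: centre of its underside.
- drink_bottle: Bystander: drink bottle, 70 mm diameter, 220 mm high. Origin: centre of its underside.
Mind the look-alikes: they are no part of the job. There is more than one size of the ink_knife; the job needs the larger. There is more than one size of the scraper; the one meant has the size given above.

How it is judged:
By the outcome, as a careful person would: the job done as asked, in the order asked, and still so for the second after the job is handed in, while the arm keeps its last pose, push and grip.
It also fails if it takes over 72 s, if anything falls off the work surface, if the arm or the gripper's body presses on something with over 40 N, if the wrist force passes 120 N, or if a joint passes its speed limit or range.

## Working session

There is one attempt and no reset: what is moved stays moved. The work goes in short steps, Python scripts to look and compute and a tool call to move; the robot and the scene stay as the last step left them, time stands still between calls to the robot, and variables do not carry over. Pictures are saved under pics/ and viewed, at most 10 in all, crops included, and the job is handed in when it is done.

Besides the shell and the picture viewer there is one more tool, called after "Call:" by a JSON object that holds its "api" and its "payload", one argument or row to a line. send_rows: Moves the arm, as the interface text tells. Its arguments: {"type":"object","properties":{"series":{"type":"array"},"force":{"type":"number"}},"required":["series"]}

```bash
mkdir -p pics; ls
python3 - <<'E'
from plant import ctrl
import cv2,numpy as np
s=ctrl.get_state();print({k:np.round(v,3).tolist() for k,v in s.items()})
for n in("scene","side"):
    c=ctrl.read_camera(n);cv2.imwrite(f"pics/{n}0.png",c["img"][:,:,::-1]);np.savez(f"{n}.npz",**c)
    print(n,c["fx"],c["cx"],c["cy"],np.round(c["R"],3).tolist(),np.round(c["t"],3))
c=ctrl.read_camera("wrist");cv2.imwrite("pics/w0.png",c["img"][:,:,::-1]);np.savez("wrist0.npz",pos=s["eef_pos"],rot=s["tcp_rot"],**c)
print(c["hand_eye"])
a=[cv2.imread(f"pics/{n}0.png") for n in("scene","side")]
E
```

```text
pics
{'time': 0.0, 'qpos': [-1.279, 0.287, 1.578, 0.0, 1.279, -0.15], 'dq': [-0.0, -0.001, -0.0, 0.0, 0.001, -0.0], 'joint_efforts': [-0.0, -40.598, -29.263, -0.0, 0.006, -0.0], 'eef_pos': [0.288, -0.61, 0.23], 'tcp_rot': [0.976, 0.219, -0.0, -0.001], 'contact_force': [0.213, -0.217, 0.78], 'wrist_torque': [-0.005, -0.027, -0.04], 'finger_force': 0.0, 'opening': 0.999}
scene 426.6176372835071 255.47907144387815 191.55546318038324 [[0.805, 0.593, 0.01], [0.481, -0.642, -0.597], [-0.348, 0.486, -0.802]] [-0.415 -0.201  1.666]
side 396.3547781985369 250.74965522617325 189.27867304196647 [[-0.89, -0.456, 0.018], [-0.253, 0.461, -0.851], [0.38, -0.762, -0.525]] [0.465 0.228 1.145]
[[-5.36609939e-04 -9.55528716e-01 -2.94897583e-01  7.56165442e-02]
 [ 9.99998804e-01 -8.49651957e-05 -1.54434163e-03 -6.00773296e-04]
 [ 1.45060674e-03 -2.94898059e-01  9.55527619e-01 -1.42509650e-01]
 [ 0.00000000e+00  0.00000000e+00  0.00000000e+00  1.00000000e+00]]
```

View pics/scene0.png

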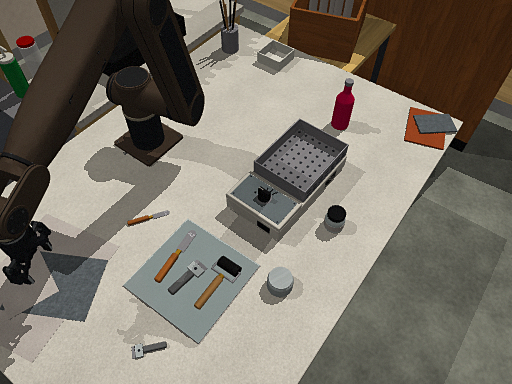

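View pics/side0.png

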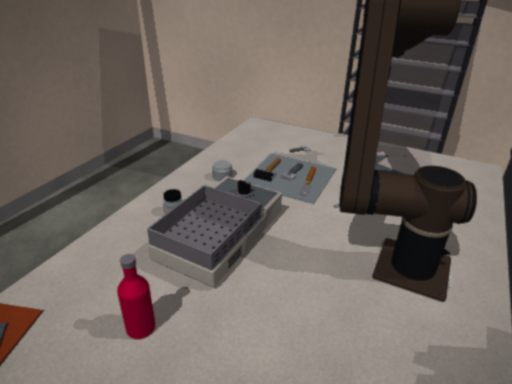

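The scene view shows, on the slab, an ink knife (handle 165,267; blade 188,238), a scraper (187,277) and a brayer (218,283). The look-alikes lie off the slab: a small knife at (147,217) and a small scraper at (150,349). The basket is at (300,160) and the knob at (265,194). The jar (335,217), tin (280,281) and bottle (343,106) are bystanders.

```bash
cat > h.py <<'E'
import numpy as np,cv2
from scipy.spatial.transform import Rotation as Ro
def cam(n): return dict(np.load(n+".npz"))
def prep(c):
    K=np.array([[c["fx"],0,c["cx"]],[0,c["fy"],c["cy"]],[0,0,1]])
    if "hand_eye" in c and "pos" in c:
        T=np.eye(4);T[:3,:3]=Ro.from_quat(c["rot"]).as_matrix();T[:3,3]=c["pos"];M=T@c["hand_eye"]
        return K,M[:3,:3],M[:3,3]
    R=c["R"];return K,R.T,-R.T@c["t"]
def ray(c,px,z):
    K,A,o=prep(c);px=np.atleast_2d(px).astype(float)
    d=(A@np.linalg.inv(K)@np.c_[px,np.ones(len(px))].T).T
    return o+d*((z-o[2])/d[:,2])[:,None]
def proj(c,X):
    K,A,o=prep(c);p=(K@A.T@(np.atleast_2d(X)-o).T).T;return p[:,:2]/p[:,2:]
def snap(name):
    from plant import ctrl
    s=ctrl.get_state();c=ctrl.read_camera("wrist");cv2.imwrite(f"pics/{name}.png",c["img"][:,:,::-1])
    c=dict(c,pos=s["eef_pos"],rot=s["tcp_rot"]);np.savez(name+".npz",**c);return c,s
E
python3 - <<'E'
from h import *
c=cam("scene")
for n,p,z in [("slab corners",[(188,221),(258,267),(201,341),(124,286)],.006),("knife butt,tip",[(157,281),(195,232)],.015),("brayer",[(197,305),(236,262)],.02),("scraper",[(171,291),(203,264)],.015),("smallknife",[(127,222),(169,211)],.01),("smallscr",[(166,346),(134,351)],.01),
 ("rim TL,TR,BR,BL",[(299,120),(348,154),(305,200),(254,160)],.125),("knobtop",[(263,188)],.129),("deck",[(240,172),(228,197),(271,226)],.088),("tin",[(280,292)],0),("jar",[(335,228)],0),("bottle",[(341,128)],0)]:
    print(n,ray(c,p,z)[:,:2].round(3).tolist())
E
```

```text
slab corners [[0.375, -0.193], [0.665, -0.19], [0.672, -0.47], [0.376, -0.484]]
knife butt,tip [[0.449, -0.415], [0.427, -0.215]]
brayer [[0.598, -0.401], [0.603, -0.223]]
scraper [[0.505, -0.413], [0.523, -0.288]]
smallknife [[0.216, -0.319], [0.298, -0.203]]
smallscr [[0.604, -0.539], [0.542, -0.602]]
rim TL,TR,BR,BL [[0.469, 0.33], [0.694, 0.291], [0.68, 0.038], [0.452, 0.075]]
knobtop [[0.548, -0.005]]
deck [[0.427, 0.029], [0.46, -0.078], [0.637, -0.085]]
tin [[0.766, -0.215]]
jar [[0.785, 0.084]]
bottle [[0.567, 0.51]]
```

Measured sizes match the descriptions: the slab knife is about 200 mm (the off-slab one 143), the slab scraper about 127 mm (the off-slab one 88). I'll move over the slab for the close check.

Call:
{"api": "send_rows", "payload": {
  "series": [
    [[4.5, -2.45, -0.25, 0, 0, 0, 1], [4.5, -2.45, -0.25, 0, 0, 0, 1], [4.5, -2.45, -0.25, 0, 0, 0, 1], [4.5, -2.45, -0.25, 0, 0, 0, 1], [4.5, -2.45, -0.25, 0, 0, 0, 1], [4.5, -2.45, -0.25, 0, 0, 0, 1], [4.5, -2.45, -0.25, 0, 0, 0, 1], [4.5, -2.45, -0.25, 0, 0, 0, 1]]
  ]
}}

```text
time: 1.15
eef_pos: [0.5309, -0.2774, 0.2511]
tcp_rot: [0.976, 0.219, -0.0, -0.0]
contact_force: [-0.6, -0.5, -0.2]
opening: 1.0
finger_force: 0.0
```

Call:
{"api": "send_rows", "payload": {
  "series": [
    [[0, 0, 0, 0, 0, -0.185, 1], [0, 0, 0, 0, 0, -0.185, 1], [0, 0, 0, 0, 0, -0.185, 1], [0, 0, 0, 0, 0, -0.185, 1], [0, 0, 0, 0, 0, -0.185, 1], [0, 0, 0, 0, 0, -0.185, 1], [0, 0, 0, 0, 0, 0, 1], [0, 0, 0, 0, 0, 0, 1]]
  ]
}}

```text
time: 2.15
eef_pos: [0.5302, -0.2789, 0.2511]
tcp_rot: [0.715, 0.699, -0.0, -0.0]
contact_force: [0.6, -0.2, -0.7]
opening: 1.003
finger_force: 0.0
```

Run:
```python
from h import *
c,s=snap("w1")
x=Ro.from_quat(s["tcp_rot"]).as_matrix()
print(s["time"],s["eef_pos"],x.round(3).tolist(),s["qpos"],c["fx"])
```

```text
2.15 [ 0.53017265 -0.2789422   0.25108118] [[0.022, 1.0, -0.0], [1.0, -0.022, 0.0], [0.0, -0.0, -1.0]] [-6.53572595e-01  1.06106886e-01  1.74912976e+00  9.34172076e-06
  1.28681949e+00 -6.31978733e-01] 333.1761512278833
```

View pics/w1.png

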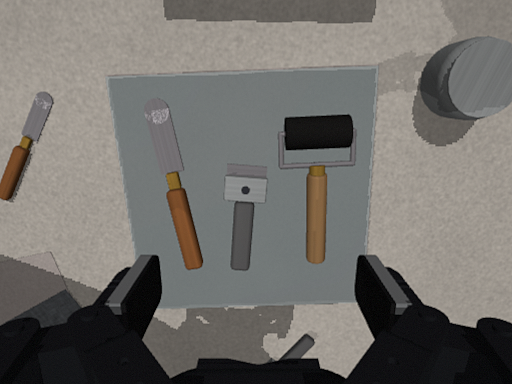

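The wrist view shows the slab holding the big ink knife (handle about 183,230, blade tip 155,99), the scraper (handle 242,236, head 246,185) and the brayer (handle 316,215, roller 318,132). The small look-alikes lie outside it, the knife at (25,145) and the scraper at (298,348).

```bash
cat > meas.py <<'E'
from h import *
def handle(c,roi,kind,ztop):
    """axis of handle: returns centre, dir (towards head), length, width on plane z"""
    img=c["img"];hsv=cv2.cvtColor(img,cv2.COLOR_RGB2HSV)
    m={"wood":(hsv[...,1]>90)&(hsv[...,0]<25)&(hsv[...,2]>60),
       "grey":(hsv[...,1]<70)&(hsv[...,2]<115)}[kind].astype(np.uint8)
    k=np.zeros_like(m);x0,y0,x1,y1=roi;k[y0:y1,x0:x1]=1;m*=k
    m=cv2.morphologyEx(m,cv2.MORPH_OPEN,np.ones((5,5)))
    n,l,st,ce=cv2.connectedComponentsWithStats(m);i=1+np.argmax(st[1:,4])
    v,u=np.nonzero(l==i);P=ray(c,np.c_[u,v],ztop)[:,:2]
    r=cv2.minAreaRect((P*1e4).astype(np.float32));b=cv2.boxPoints(r)/1e4
    d=P-P.mean(0);w=np.linalg.eigh(d.T@d)[1][:,1];w=w*np.sign(w[1])
    t=d@w;q=d@np.array([-w[1],w[0]])
    cen=P.mean(0)+w*(t.max()+t.min())/2+np.array([-w[1],w[0]])*(q.max()+q.min())/2
    return cen,np.arctan2(w[1],w[0]),np.ptp(t),np.ptp(q)
E
python3 - <<'E'
from meas import *
c=cam("w1")
for n,roi,k,z,off in [("knife",(150,186,215,285),"wood",.018,.030),("scraper",(220,202,262,285),"grey",.018,.025),("brayer",(295,173,340,280),"wood",.020,.029)]:
    cen,a,L,W=handle(c,roi,k,z);o=cen+off*np.array([np.cos(a),np.sin(a)])
    print(n,cen.round(4),"ang",a.round(3),"L,W",L.round(3),W.round(3),"grip",o.round(4))
print(ray(c,[(155,99),(246,165),(318,115),(108,75),(377,66),(135,305),(367,303)],.007).round(3).tolist())
S=cam("scene")
# dryer from rim
r=ray(S,[(299,120),(348,154),(305,200),(254,160)],.125)[:,:2];print(r.mean(0),np.linalg.norm(np.diff(r,axis=0),axis=1))
E
```

```text
knife [ 0.4384 -0.3577] ang 1.721 L,W 0.11 0.022 grip [ 0.4339 -0.3281]
scraper [ 0.5081 -0.3704] ang 1.462 L,W 0.092 0.026 grip [ 0.5109 -0.3456]
brayer [ 0.5983 -0.3486] ang 1.588 L,W 0.115 0.022 grip [ 0.5978 -0.3196]
[[0.417, -0.206, 0.007], [0.516, -0.283, 0.007], [0.599, -0.228, 0.007], [0.368, -0.18, 0.007], [0.661, -0.177, 0.007], [0.36, -0.472, 0.007], [0.673, -0.476, 0.007]]
[0.57359014 0.18360512] [0.22861464 0.25349457 0.23110922]
```

```bash
cat > plan.py <<'E'
from h import *
def plan(x,y,z,phi):
    from plant import ctrl
    s=ctrl.get_state();M=Ro.from_quat(s["tcp_rot"]).as_matrix();p=np.arctan2(M[1,0],M[0,0])
    d=np.array([x,y,z])-s["eef_pos"]
    a=np.array([[np.cos(phi),np.sin(phi),0],[np.sin(phi),-np.cos(phi),0],[0,0,-1]])
    print("rz %.3f"%((p-phi+np.pi)%(2*np.pi)-np.pi),"then cm",(a@d*100).round(2),"| before-turn cm",(M.T@d*100).round(2),"t",s["time"],"F",s["contact_force"].round(1),"op",round(s["opening"],3),"tilt",M[2,2].round(4))
E
python3 -c "
from plan import *
plan(.4339,-.3281,.009,1.721)"
```

```text
rz -0.171 then cm [ -3.41 -10.25  24.21] | before-turn cm [-5.11 -9.52 24.22] t 2.2 F [ 0.9 -0.7 -0.1] op 1.003 tilt -1.0
```

Call:
{"api": "send_rows", "payload": {
  "series": [
    [[0, 0, 0, 0, 0, -0.171, 0.2], [-1.14, -3.42, 4, 0, 0, 0, 0.2], [-1.14, -3.42, 4, 0, 0, 0, 0.2], [-1.13, -3.41, 4, 0, 0, 0, 0.2], [0, 0, 4, 0, 0, 0, 0.2], [0, 0, 3, 0, 0, 0, 0.2], [0, 0, 0, 0, 0, 0, 0.2]]
  ]
}}

```text
time: 3.08
eef_pos: [0.4324, -0.3267, 0.0587]
tcp_rot: [0.652, 0.758, 0.0, -0.003]
contact_force: [0.4, 0.4, 0.5]
opening: 0.601
finger_force: 0.0
```

```bash
python3 -c "
from plan import *
plan(.4339,-.3281,.009,1.721)
c,s=snap('w2')"
```

```text
rz 0.000 then cm [-0.16  0.13  4.97] | before-turn cm [-0.19  0.14  4.97] t 3.075 F [0.4 0.4 0.5] op 0.601 tilt -1.0
```

View pics/w2.png

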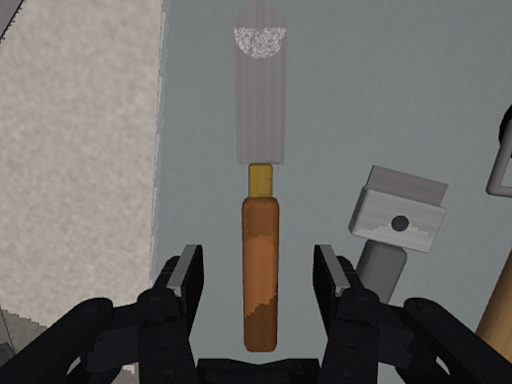

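The knife handle (260,275) lies centred and parallel between the pads (203 and 314). I'll descend and grip.

Call:
{"api": "send_rows", "payload": {
  "series": [
    [[-0.15, 0.1, 2, 0, 0, 0, 0.2], [0, 0, 1.9, 0, 0, 0, 0.2], [0, 0, 1, 0, 0, 0, 0.2], [0, 0, 0, 0, 0, 0, -0.8], [0, 0, 0, 0, 0, 0, -0.8], [0, 0, 0, 0, 0, 0, -0.8], [0, 0, 0, 0, 0, 0, -0.8]]
  ],
  "force": 45
}}

```text
time: 4.0
eef_pos: [0.4356, -0.3299, 0.0129]
tcp_rot: [0.651, 0.759, -0.0, 0.001]
contact_force: [-0.8, -0.7, 0.4]
opening: 0.238
finger_force: 46.7
```

Call:
{"api": "send_rows", "payload": {
  "series": [
    [[0, 0, -2, 0, 0, 0, -0.8], [0, 0, -5, 0, 0, 0, -0.8], [0, 0, -6, 0, 0, 0, -0.8], [0, 0, -6, 0, 0, 0, -0.8]]
  ]
}}

```text
time: 4.5
eef_pos: [0.435, -0.3292, 0.2039]
tcp_rot: [0.651, 0.759, 0.0, -0.0]
contact_force: [-0.1, -0.9, -0.0]
opening: 0.242
finger_force: 46.5
```

Call:
{"api": "send_rows", "payload": {
  "series": [
    [[4.76, 1.98, -1.4, 0, 0, 0, -0.8], [4.76, 1.98, -1.4, 0, 0, 0, -0.8], [4.76, 1.98, -1.4, 0, 0, 0, -0.8], [4.76, 1.98, -1.4, 0, 0, 0, -0.8], [4.76, 1.98, -1.4, 0, 0, 0, -0.8], [4.76, 1.98, -1.4, 0, 0, 0, -0.8], [4.76, 1.98, -1.4, 0, 0, 0, -0.8], [4.76, 1.98, -1.4, 0, 0, 0, -0.8], [4.76, 1.98, -1.4, 0, 0, 0, -0.8], [4.76, 1.98, -1.4, 0, 0, 0, -0.8]]
  ]
}}

```text
time: 5.75
eef_pos: [0.5589, 0.1726, 0.3426]
tcp_rot: [0.651, 0.759, -0.0, 0.0]
contact_force: [0.4, -0.7, -1.1]
opening: 0.243
finger_force: 46.5
```

Call:
{"api": "send_rows", "payload": {
  "series": [
    [[0, 0, 0, 0, 0, 0.157, -0.8], [0, 0, 0, 0, 0, 0.157, -0.8], [0, 0, 0, 0, 0, 0, -0.8], [0, 0, 0, 0, 0, 0, -0.8]]
  ]
}}

```text
time: 6.25
eef_pos: [0.5588, 0.1707, 0.3421]
tcp_rot: [0.761, 0.648, -0.0, -0.0]
contact_force: [-0.2, -0.3, -1.0]
opening: 0.242
finger_force: 46.5
```

```bash
python3 -c "
from plan import *
c,s=snap('w3')
plan(.56,.17,.35,1.406)"
```

```text
rz 0.004 then cm [-0.05  0.12 -0.78] | before-turn cm [-0.05  0.12 -0.78] t 6.3 F [0.3 0.2 0.1] op 0.242 tilt -1.0
```

View pics/w3.png

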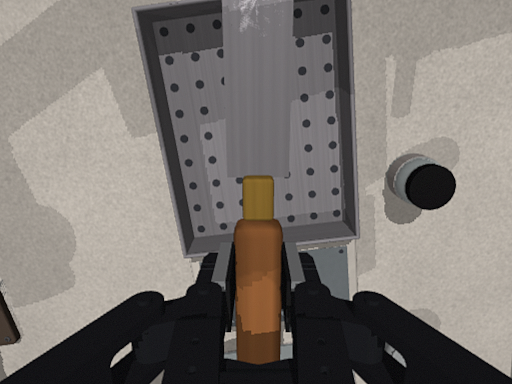

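The wrist picture shows the knife held and level; basket outer rim corners are at (134,9), (187,257) and (358,238), with the right edge passing (350,0).

Run:
```python
from h import *
c=cam("w3")
r=ray(c,[(134,9),(187,257),(358,238),(350,0)],.125)[:,:2];print(r.round(4).tolist())
TL,BL,BR,R=r
ang=lambda v:np.arctan2(v[1],v[0])
for v in(TL-BL,BR-BL,R-BR):print(np.linalg.norm(v).round(4),ang(v).round(4))
# inner floor front-left etc; hole grid
S=cam("scene")
knob=ray(S,[(263,188)],.129)[0,:2];print("knob",knob)
for yaw in(-.16,-.18):
    ex=np.array([np.cos(yaw),np.sin(yaw)]);ey=np.array([-ex[1],ex[0]])
    print(yaw,"basket c from BL",BL+ex*.105+ey*.135,"BR",BR-ex*.105+ey*.135,"TL",TL+ex*.105-ey*.135)
```

```text
[[0.4653, 0.3416], [0.457, 0.0747], [0.6608, 0.0668], [0.6712, 0.316]]
0.2671 1.5397
0.204 -0.0387
0.2494 1.529
knob [ 0.54756788 -0.00543303]
-0.16 basket c from BL [0.58213076 0.19123743] BR [0.57862853 0.2168015 ] TL [0.54742491 0.19162876]
-0.18 basket c from BL [0.58443652 0.18871096] BR [0.58164484 0.21841441] TL [0.5444086  0.19001585]
```

```bash
python3 -c "
from plan import *
plan(.500,.185,.082,1.534)"
```

```text
rz -0.124 then cm [ 1.22 -5.94 26.02] | before-turn cm [ 0.48 -6.04 26.02] t 6.3 F [0.3 0.2 0.1] op 0.242 tilt -1.0
```

Call:
{"api": "send_rows", "payload": {
  "series": [
    [[0, 0, 0, 0, 0, -0.124, -0.8], [0.4, -1.98, 4, 0, 0, 0, -0.8], [0.4, -1.98, 4, 0, 0, 0, -0.8], [0.42, -1.98, 4, 0, 0, 0, -0.8], [0, 0, 3, 0, 0, 0, -0.8], [0, 0, 3, 0, 0, 0, -0.8], [0, 0, 0, 0, 0, 0, -0.8], [0, 0, 0, 0, 0, 0, -0.8]]
  ]
}}

```text
time: 7.3
eef_pos: [0.501, 0.1853, 0.1637]
tcp_rot: [0.72, 0.694, 0.001, 0.001]
contact_force: [-0.3, 0.7, -0.3]
opening: 0.243
finger_force: 46.5
```

```bash
python3 -c "
from plan import *
c,s=snap('w4')
plan(.500,.185,.082,1.534)"
```

```text
rz -0.001 then cm [-0.05 -0.13  8.23] | before-turn cm [-0.05 -0.16  8.23] t 7.35 F [ 0.8  0.5 -0.3] op 0.241 tilt -1.0
```

View pics/w4.png

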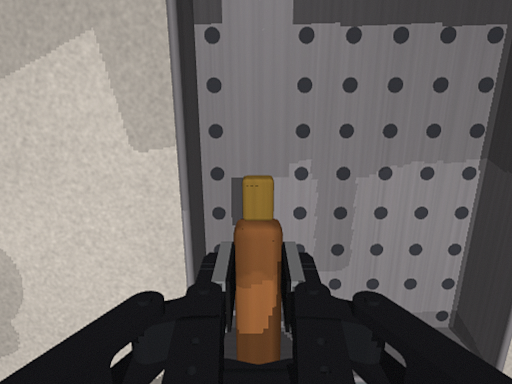

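The knife is parallel to the left wall (inner rim edge about 186,220); the far floor edge is at row 24. I'll check the margins numerically.

Run:
```python
from h import *
c=cam("w4")
print("outer rim L",ray(c,[(167,10),(184,200),(192,270)],.125).round(4).tolist())
print("far floor",ray(c,[(205,24),(505,24)],.074).round(4).tolist())
print("floor left",ray(c,[(196,60),(206,230)],.074).round(4).tolist())
print("floor right near",ray(c,[(450,328)],.074).round(4).tolist(), ray(c,[(505,60)],.074).round(4).tolist())
print(c["pos"])
```

```text
outer rim L [[0.4612, 0.3018, 0.125], [0.4594, 0.2049, 0.125], [0.4596, 0.16, 0.125]]
far floor [[0.4722, 0.3044, 0.074], [0.6611, 0.2972, 0.074]]
floor left [[0.4646, 0.2836, 0.074], [0.4611, 0.1647, 0.074]]
floor right near [[0.6564, 0.069, 0.074]] [[0.6649, 0.276, 0.074]]
[0.50095407 0.18532269 0.16371804]
```

Call:
{"api": "send_rows", "payload": {
  "series": [
    [[0, 0, 3, 0, 0, 0, -0.8], [0, 0, 3, 0, 0, 0, -0.8], [0, 0, 1.3, 0, 0, 0, -0.8], [0, 0, 0.7, 0, 0, 0, -0.8], [0, 0, 0, 0, 0, 0, -0.8], [0, 0, 0, 0, 0, 0, -0.8]]
  ]
}}

```text
time: 8.1
eef_pos: [0.501, 0.1855, 0.0836]
tcp_rot: [0.72, 0.694, 0.001, 0.001]
contact_force: [0.1, 0.6, -1.5]
opening: 0.239
finger_force: 46.5
```

Call:
{"api": "send_rows", "payload": {
  "series": [
    [[0, 0, 0.15, 0, 0, 0, -0.8], [0, 0, 0, 0, 0, 0, -0.8]]
  ]
}}

```text
time: 8.35
eef_pos: [0.5002, 0.1854, 0.0811]
tcp_rot: [0.72, 0.694, 0.0, 0.0]
contact_force: [-0.5, -0.4, -1.4]
opening: 0.243
finger_force: 46.5
```

Call:
{"api": "send_rows", "payload": {
  "series": [
    [[0, 0, 0.1, 0, 0, 0, -0.8], [0, 0, 0, 0, 0, 0, -0.3], [0, 0, 0, 0, 0, 0, -0.3], [0, 0, 0, 0, 0, 0, -0.3], [0, 0, -2, 0, 0, 0, -0.3], [0, 0, -5, 0, 0, 0, -0.3], [0, 0, -6, 0, 0, 0, -0.3], [0, 0, -5, 0, 0, 0, -0.3]]
  ]
}}

```text
time: 9.35
eef_pos: [0.4992, 0.1853, 0.2612]
tcp_rot: [0.72, 0.694, -0.001, -0.001]
contact_force: [-0.4, 0.1, 0.4]
opening: 0.35
finger_force: 0.0
```

```bash
python3 -c "
from plan import *
c,s=snap('w5')
plan(.5978,-.3196,.07,1.588)
hsv=cv2.cvtColor(c['img'],cv2.COLOR_RGB2HSV)
from meas import handle
print(handle(c,(150,150,350,384),'wood',.090))"
```

```text
rz -0.055 then cm [-50.72   8.66  19.95] | before-turn cm [-50.22  11.21  19.95] t 9.4 F [ 1.9 -0.2  5.1] op 0.351 tilt -0.9999
(array([0.4992641 , 0.15713115]), np.float64(1.5321030928543624), np.float64(0.1063845640729635), np.float64(0.021158983354629003))
```

The knife lies in the basket (handle centre 0.499, 0.157, parallel to the walls). The roller is next.

Call:
{"api": "send_rows", "payload": {
  "series": [
    [[-5.07, 0.87, 0, 0, 0, -0.055, 0.0], [-5.07, 0.87, 0, 0, 0, 0, 0.2], [-5.07, 0.87, 0, 0, 0, 0, 0.2], [-5.07, 0.87, 0, 0, 0, 0, 0.2], [-5.07, 0.87, 0, 0, 0, 0, 0.2], [-5.07, 0.87, 0, 0, 0, 0, 0.2], [-5.07, 0.87, 1, 0, 0, 0, 0.2], [-5.07, 0.87, 2, 0, 0, 0, 0.2], [-5.07, 0.87, 3, 0, 0, 0, 0.2], [-5.07, 0.87, 3, 0, 0, 0, 0.2]]
  ]
}}

```text
time: 10.65
eef_pos: [0.5923, -0.3215, 0.1678]
tcp_rot: [0.701, 0.713, 0.0, -0.001]
contact_force: [0.7, -0.2, 0.5]
opening: 0.604
finger_force: 0.0
```

Call:
{"api": "send_rows", "payload": {
  "series": [
    [[0, 0, 4, 0, 0, 0, 0.2], [0, 0, 4, 0, 0, 0, 0.2], [0, 0, 2, 0, 0, 0, 0.2], [0, 0, 0, 0, 0, 0, 0.2]]
  ]
}}

```text
time: 11.15
eef_pos: [0.5916, -0.3193, 0.0674]
tcp_rot: [0.701, 0.713, -0.0, -0.003]
contact_force: [-0.9, 1.5, 0.3]
opening: 0.605
finger_force: 0.0
```

```bash
python3 -c "
from plan import *
plan(.5978,-.3196,.009,1.588)
c,s=snap('w6')
from meas import handle
print(handle(c,(215,150,330,384),'wood',.020))"
```

```text
rz 0.000 then cm [-0.04  0.62  5.84] | before-turn cm [-0.06  0.65  5.84] t 11.15 F [-0.9  1.5  0.3] op 0.605 tilt -1.0
(array([ 0.59772125, -0.34622339]), np.float64(1.5917097135873381), np.float64(0.1271698822367917), np.float64(0.023675623032029428))
```

View pics/w6.png

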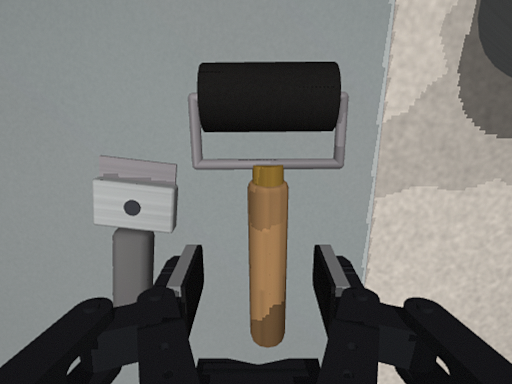

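The roller handle (268,265) sits about 6 mm right of the pads' middle (258), and the scraper is clear on the left.

Call:
{"api": "send_rows", "payload": {
  "series": [
    [[0, 0.62, 2, 0, 0, 0, 0.2], [0, 0, 2.5, 0, 0, 0, 0.2], [0, 0, 1.3, 0, 0, 0, 0.2], [0, 0, 0, 0, 0, 0, -0.8], [0, 0, 0, 0, 0, 0, -0.8], [0, 0, 0, 0, 0, 0, -0.8], [0, 0, 0, 0, 0, 0, -0.8]]
  ],
  "force": 60
}}

```text
time: 12.08
eef_pos: [0.5995, -0.3208, 0.0125]
tcp_rot: [0.701, 0.713, 0.0, 0.001]
contact_force: [0.8, -0.7, -0.6]
opening: 0.255
finger_force: 58.6
```

```bash
python3 -c "
from plan import *
u,v=np.array([.9994,-.035]),np.array([.035,.9994])
b=np.array([.563,.205]);p=b+.004*u+.020*v;print(p)
plan(p[0],p[1],.25,1.534)
c,s=snap('w7')"
```

```text
[0.5676976 0.224848 ]
rz 0.054 then cm [ 54.41  -5.18 -23.75] | before-turn cm [ 54.59  -2.23 -23.8 ] t 12.075 F [ 0.8 -0.7 -0.6] op 0.255 tilt -1.0
```

Call:
{"api": "send_rows", "payload": {
  "series": [
    [[0, 0, -2, 0, 0, 0, -0.8], [0, 0, -5, 0, 0, 0, -0.8], [0, 0, -6, 0, 0, 0, -0.8], [0, 0, -6, 0, 0, 0, -0.8], [0, 0, -4.8, 0, 0, 0, -0.8], [0, 0, 0, 0, 0, 0.054, -0.8]]
  ]
}}

```text
time: 12.88
eef_pos: [0.6013, -0.322, 0.2594]
tcp_rot: [0.72, 0.693, 0.001, 0.007]
contact_force: [-0.1, -0.3, -2.5]
opening: 0.257
finger_force: 59.0
```

Call:
{"api": "send_rows", "payload": {
  "series": [
    [[5.44, -0.52, 0, 0, 0, 0, -0.8], [5.44, -0.52, 0, 0, 0, 0, -0.8], [5.44, -0.52, 0, 0, 0, 0, -0.8], [5.44, -0.52, 0, 0, 0, 0, -0.8], [5.44, -0.52, 0, 0, 0, 0, -0.8], [5.44, -0.52, 0, 0, 0, 0, -0.8], [5.44, -0.52, 0, 0, 0, 0, -0.8], [5.44, -0.52, 0, 0, 0, 0, -0.8], [5.44, -0.52, 0, 0, 0, 0, -0.8], [5.44, -0.52, 0, 0, 0, 0, -0.8]]
  ]
}}

```text
time: 14.12
eef_pos: [0.5668, 0.2268, 0.2515]
tcp_rot: [0.72, 0.694, 0.001, 0.001]
contact_force: [0.2, -0.2, -2.0]
opening: 0.257
finger_force: 59.0
```

Call:
{"api": "send_rows", "payload": {
  "series": [
    [[0, 0, 4, 0, 0, 0, -0.8], [0, 0, 3.5, 0, 0, 0, -0.8], [0, 0, 0, 0, 0, 0, -0.8], [0, 0, 0, 0, 0, 0, -0.8]]
  ]
}}

```text
time: 14.62
eef_pos: [0.5682, 0.2251, 0.1772]
tcp_rot: [0.72, 0.694, 0.001, 0.001]
contact_force: [0.5, 0.3, -1.4]
opening: 0.254
finger_force: 59.0
```

```bash
python3 -c "
from plan import *
plan(.5677,.2248,.082,1.534)
c,s=snap('w8')
S=__import__('plant').ctrl.read_camera('side')
cv2.imwrite('pics/c8.png',np.hstack([c['img'],cv2.resize(S['img'][150:310,120:330],(288,384))])[:,:,::-1])"
```

```text
rz -0.000 then cm [-0.04 -0.05  9.52] | before-turn cm [-0.04 -0.08  9.52] t 14.625 F [ 0.5  0.3 -1.4] op 0.254 tilt -1.0
```

View pics/c8.png

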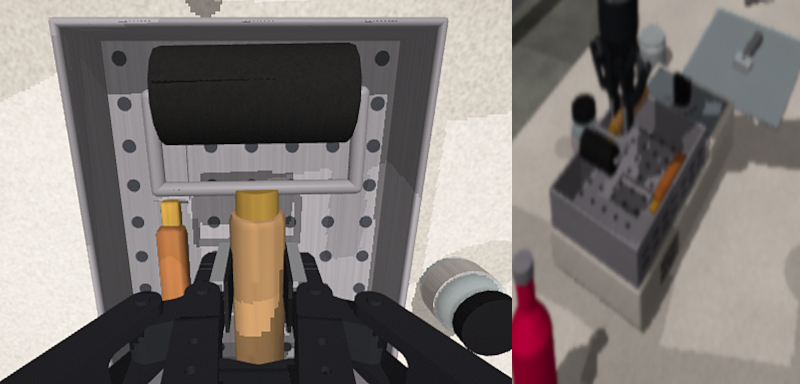

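The wrist view shows the roller in hand, its frame edges at columns 143 and 381 and the front of the roller at row 43. The basket's far rim corners are at (50,25) and (447,20), and the knife handle is at (173,262). The side view shows everything clear.

Run:
```python
from h import *
c=cam("w8")
print("frame L,R",ray(c,[(143,100),(381,100)],.189).round(4).tolist())
print("roller front top",ray(c,[(255,43)],.195).round(4).tolist())
r=ray(c,[(50,25),(447,20)],.125)[:,:2];print("rim far",r.round(4).tolist(),np.linalg.norm(r[1]-r[0]))
print("knife front",ray(c,[(171,225)],.090).round(4).tolist())
```

```text
frame L,R [[0.5275, 0.3005, 0.189], [0.6172, 0.2971, 0.189]]
roller front top [[0.5705, 0.3177, 0.195]]
rim far [[0.4628, 0.3398], [0.672, 0.3344]] 0.2092829825792182
knife front [[0.5034, 0.2106, 0.09]]
```

Call:
{"api": "send_rows", "payload": {
  "series": [
    [[0, 0.2, 3, 0, 0, 0, -0.8], [0, 0, 3, 0, 0, 0, -0.8], [0, 0, 2, 0, 0, 0, -0.8], [0, 0, 1, 0, 0, 0, -0.8], [0, 0, 0.4, 0, 0, 0, -0.8], [0, 0, 0, 0, 0, 0, -0.8]]
  ]
}}

```text
time: 15.48
eef_pos: [0.5698, 0.2252, 0.0816]
tcp_rot: [0.72, 0.694, 0.001, 0.0]
contact_force: [-0.0, 0.2, -1.3]
opening: 0.254
finger_force: 59.0
```

Call:
{"api": "send_rows", "payload": {
  "series": [
    [[0, 0, 0.2, 0, 0, 0, -0.8], [0, 0, 0, 0, 0, 0, -0.8], [0, 0, 0, 0, 0, 0, -0.25], [0, 0, 0, 0, 0, 0, -0.25], [0, 0, 0, 0, 0, 0, -0.25], [0, 0, -2, 0, 0, 0, -0.25], [0, 0, -5, 0, 0, 0, -0.25], [0, 0, -6, 0, 0, 0, -0.25], [0, 0, -5, 0, 0, 0, -0.25]]
  ]
}}

```text
time: 16.6
eef_pos: [0.5697, 0.2251, 0.2633]
tcp_rot: [0.72, 0.694, 0.002, 0.001]
contact_force: [0.8, 0.2, -0.5]
opening: 0.374
finger_force: 0.0
```

```bash
python3 -c "
from plan import *
c,s=snap('w9')
plan(.5109,-.3456,.07,1.462)
from meas import handle
print(handle(c,(215,150,330,384),'wood',.090))"
```

```text
rz 0.072 then cm [-5.749e+01  5.000e-02  2.021e+01] | before-turn cm [-57.43  -4.42  19.9 ] t 16.65 F [2.1 0.6 5.1] op 0.376 tilt -0.9999
(array([0.56916783, 0.19532753]), np.float64(1.548835803043718), np.float64(0.1096440323585404), np.float64(0.02265883973769437))
```

The roller has been laid in. The scraper comes next.

Call:
{"api": "send_rows", "payload": {
  "series": [
    [[-5.74, -0.44, 0, 0, 0, 0, 0.0], [-5.74, -0.44, 0, 0, 0, 0, 0.2], [-5.74, -0.44, 0, 0, 0, 0, 0.2], [-5.74, -0.44, 0, 0, 0, 0, 0.2], [-5.74, -0.44, 0, 0, 0, 0, 0.2], [-5.74, -0.44, 0, 0, 0, 0, 0.2], [-5.74, -0.44, 0.5, 0, 0, 0, 0.2], [-5.74, -0.44, 1.5, 0, 0, 0, 0.2], [-5.74, -0.44, 2, 0, 0, 0, 0.2], [-5.74, -0.44, 2, 0, 0, 0, 0.2]]
  ]
}}

```text
time: 17.9
eef_pos: [0.5039, -0.3491, 0.2]
tcp_rot: [0.72, 0.694, 0.0, 0.001]
contact_force: [-0.1, -0.1, 0.0]
opening: 0.599
finger_force: 0.0
```

Call:
{"api": "send_rows", "payload": {
  "series": [
    [[0, 0, 4, 0, 0, 0.072, 0.2], [0, 0, 5, 0, 0, 0, 0.2], [0, 0, 4.8, 0, 0, 0, 0.2], [0, 0, 0, 0, 0, 0, 0.2]]
  ]
}}

```text
time: 18.4
eef_pos: [0.5016, -0.3447, 0.0572]
tcp_rot: [0.745, 0.667, -0.0, -0.004]
contact_force: [0.3, 0.0, 0.4]
opening: 0.596
finger_force: 0.0
```

```bash
python3 -c "
from plan import *
plan(.5109,-.3456,.0085,1.462)
c,s=snap('w10')
from meas import handle
for z in(.018,.024):print(handle(c,(205,190,325,384),'grey',z))
print(ray(c,[(255,300)],.02))"
```

```text
rz -0.000 then cm [0.02 0.94 4.87] | before-turn cm [-0.01  0.97  4.86] t 18.4 F [0.3 0.  0.4] op 0.596 tilt -1.0
(array([ 0.50801674, -0.3708598 ]), np.float64(1.4693239025480762), np.float64(0.09370437868539287), np.float64(0.024437351053956953))
(array([ 0.50810083, -0.36753596]), np.float64(1.4693239025480762), np.float64(0.09061661935414833), np.float64(0.023632088164363553))
[[ 0.49418315 -0.39098696  0.02      ]]
```

View pics/w10.png

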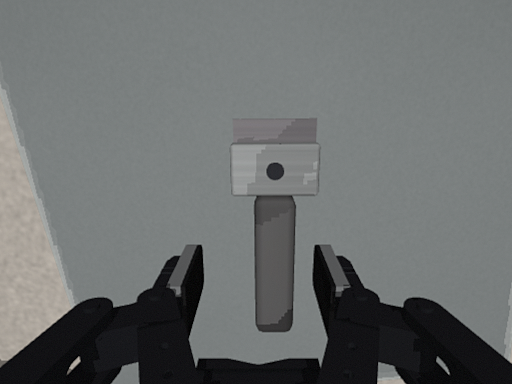

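The scraper handle (275,265) sits right of the pads' middle (258), so I'll shift y by +0.95 cm.

Call:
{"api": "send_rows", "payload": {
  "series": [
    [[0.1, 0.95, 0, 0, 0, 0, 0.2], [0, 0, 2, 0, 0, 0, 0.2], [0, 0, 1.8, 0, 0, 0, 0.2], [0, 0, 0.9, 0, 0, 0, 0.2], [0, 0, 0, 0, 0, 0, -0.8], [0, 0, 0, 0, 0, 0, -0.8], [0, 0, 0, 0, 0, 0, -0.8], [0, 0, 0, 0, 0, 0, -0.8]]
  ],
  "force": 45
}}

```text
time: 19.45
eef_pos: [0.5138, -0.3472, 0.0142]
tcp_rot: [0.745, 0.668, 0.0, 0.0]
contact_force: [0.5, 0.2, -0.2]
opening: 0.27
finger_force: 47.5
```

```bash
python3 -c "
from plan import *
u,v=np.array([.9994,-.035]),np.array([.035,.9994])
b=np.array([.563,.205]);p=b+.057*u-.022*v;print(p)
plan(p[0],p[1],.25,1.534)"
```

```text
[0.6191958 0.1810182]
rz -0.072 then cm [ 53.17   8.59 -23.58] | before-turn cm [ 53.64   4.75 -23.6 ] t 19.45 F [ 0.5  0.2 -0.2] op 0.27 tilt -1.0
```

Call:
{"api": "send_rows", "payload": {
  "series": [
    [[0, 0, -2, 0, 0, 0, -0.8], [0, 0, -5, 0, 0, 0, -0.8], [0, 0, -6, 0, 0, 0, -0.8], [0, 0, -6, 0, 0, 0, -0.8], [0, 0, -4.6, 0, 0, 0, -0.8], [0, 0, 0, 0, 0, -0.072, -0.8]]
  ]
}}

```text
time: 20.2
eef_pos: [0.5157, -0.3488, 0.2586]
tcp_rot: [0.719, 0.695, 0.0, 0.007]
contact_force: [-0.2, 0.3, -1.2]
opening: 0.268
finger_force: 47.6
```

Call:
{"api": "send_rows", "payload": {
  "series": [
    [[5.3, 0.86, 0, 0, 0, 0, -0.8], [5.3, 0.86, 0, 0, 0, 0, -0.8], [5.3, 0.86, 0, 0, 0, 0, -0.8], [5.3, 0.86, 0, 0, 0, 0, -0.8], [5.3, 0.86, 0, 0, 0, 0, -0.8], [5.3, 0.86, 0, 0, 0, 0, -0.8], [5.3, 0.86, 0, 0, 0, 0, -0.8], [5.3, 0.86, 0, 0, 0, 0, -0.8], [5.3, 0.86, 0, 0, 0, 0, -0.8], [5.3, 0.86, 0, 0, 0, 0, -0.8]]
  ]
}}

```text
time: 21.45
eef_pos: [0.6193, 0.1812, 0.2519]
tcp_rot: [0.72, 0.694, 0.001, 0.001]
contact_force: [1.0, -0.6, 0.3]
opening: 0.264
finger_force: 47.6
```

Call:
{"api": "send_rows", "payload": {
  "series": [
    [[0, 0, 4, 0, 0, 0, -0.8], [0, 0, 3, 0, 0, 0, -0.8], [0, 0, 0, 0, 0, 0, -0.8], [0, 0, 0, 0, 0, 0, -0.8]]
  ]
}}

```text
time: 21.95
eef_pos: [0.6201, 0.1794, 0.1823]
tcp_rot: [0.72, 0.694, 0.001, 0.001]
contact_force: [-0.0, -0.3, -0.5]
opening: 0.262
finger_force: 47.6
```

```bash
python3 -c "
from plan import *
plan(.6192,.1810,.083,1.534)
c,s=snap('w11')"
```

```text
rz -0.000 then cm [ 0.15 -0.1   9.93] | before-turn cm [ 0.15 -0.13  9.93] t 21.95 F [-0.  -0.3 -0.5] op 0.262 tilt -1.0
```

View pics/w11.png

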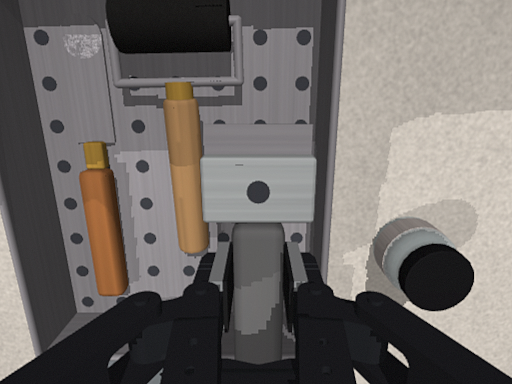

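```bash
python3 -c "
from h import *
c=cam('w11')
print(ray(c,[(180,85),(240,83)],.09).round(4).tolist(), ray(c,[(205,250),(203,180)],.09).round(4).tolist(), 'scraper tip',ray(c,[(258,124)],.18).round(4).tolist(),ray(c,[(201,190),(315,190)],.187).round(4).tolist(),'wall',ray(c,[(330,200),(318,280)],.125).round(4).tolist())"
```

```text
[[0.5713, 0.2629, 0.09], [0.6114, 0.2626, 0.09]] [[0.5778, 0.1411, 0.09], [0.581, 0.197, 0.09]] scraper tip [[0.6224, 0.243, 0.18]] [[0.5968, 0.2167, 0.187], [0.6459, 0.2148, 0.187]] wall [[0.666, 0.1896, 0.125], [0.6593, 0.1327, 0.125]]
```

All margins are at least 15 mm, so I'll lower it.

Call:
{"api": "send_rows", "payload": {
  "series": [
    [[0, 0, 3, 0, 0, 0, -0.8], [0, 0, 3, 0, 0, 0, -0.8], [0, 0, 2, 0, 0, 0, -0.8], [0, 0, 1, 0, 0, 0, -0.8], [0, 0, 0.8, 0, 0, 0, -0.8], [0, 0, 0, 0, 0, 0, -0.8], [0, 0, 0.2, 0, 0, 0, -0.8], [0, 0, 0, 0, 0, 0, -0.8]]
  ]
}}

```text
time: 23.0
eef_pos: [0.62, 0.1796, 0.0816]
tcp_rot: [0.72, 0.694, 0.001, 0.001]
contact_force: [-2.0, -0.1, 3.5]
opening: 0.265
finger_force: 48.2
```

Call:
{"api": "send_rows", "payload": {
  "series": [
    [[0, 0, 0, 0, 0, 0, -0.25], [0, 0, 0, 0, 0, 0, -0.25], [0, 0, 0, 0, 0, 0, -0.25], [0, 0, -2, 0, 0, 0, -0.25], [0, 0, -5, 0, 0, 0, -0.25], [0, 0, -6, 0, 0, 0, -0.25], [0, 0, -5, 0, 0, 0, -0.25]]
  ]
}}

```text
time: 23.88
eef_pos: [0.6196, 0.1795, 0.2644]
tcp_rot: [0.72, 0.694, 0.002, 0.001]
contact_force: [0.3, -0.7, -0.1]
opening: 0.377
finger_force: 0.0
```

```bash
python3 -c "
from plan import *
c,s=snap('w12')
plan(.5556,-.0069,.25,3.106)"
```

```text
rz -1.572 then cm [  6.04 -18.92   2.34] | before-turn cm [-18.94  -6.06   2.19] t 23.925 F [1.5 0.3 4.7] op 0.372 tilt -0.9999
```

Call:
{"api": "send_rows", "payload": {
  "series": [
    [[-4.73, -1.51, 0.5, 0, 0, 0, 0.2], [-4.73, -1.51, 0.5, 0, 0, 0, 0.2], [-4.74, -1.52, 0.5, 0, 0, 0, 0.2], [-4.74, -1.52, 0.5, 0, 0, 0, 0.2]]
  ]
}}

```text
time: 24.42
eef_pos: [0.5511, -0.0089, 0.2411]
tcp_rot: [0.72, 0.694, 0.001, 0.001]
contact_force: [0.7, -0.6, 0.5]
opening: 0.597
finger_force: 0.0
```

Call:
{"api": "send_rows", "payload": {
  "series": [
    [[0, 0, 0, 0, 0, -0.175, 0.2], [0, 0, 0, 0, 0, -0.175, 0.2], [0, 0, 0, 0, 0, -0.175, 0.2], [0, 0, 0, 0, 0, -0.175, 0.2], [0, 0, 0, 0, 0, -0.175, 0.2], [0, 0, 0, 0, 0, -0.175, 0.2], [0, 0, 0, 0, 0, -0.174, 0.2], [0, 0, 0, 0, 0, -0.174, 0.2], [0, 0, 0, 0, 0, -0.174, 0.2], [0, 0, 0, 0, 0, 0, 0.2]]
  ]
}}

```text
time: 25.68
eef_pos: [0.5518, -0.0076, 0.241]
tcp_rot: [0.019, 1.0, -0.0, 0.001]
contact_force: [-0.2, 0.2, 0.2]
opening: 0.599
finger_force: 0.0
```

```bash
python3 -c "
from plan import *
c,s=snap('w13')
plan(.5556,-.0069,.25,3.106);print(s['qpos'].round(2))
b=cam('w12')['img'];cv2.imwrite('pics/c13.png',np.hstack([cv2.resize(b,(392,294)),cv2.resize(c['img'],(392,294))])[:,:,::-1])"
```

```text
rz -0.003 then cm [-0.38  0.09 -0.92] | before-turn cm [-0.38  0.09 -0.92] t 25.725 F [1.2 0.1 1.8] op 0.601 tilt -1.0
[-0.2   0.01  1.87  0.    1.26 -1.73]
```

View pics/c13.png

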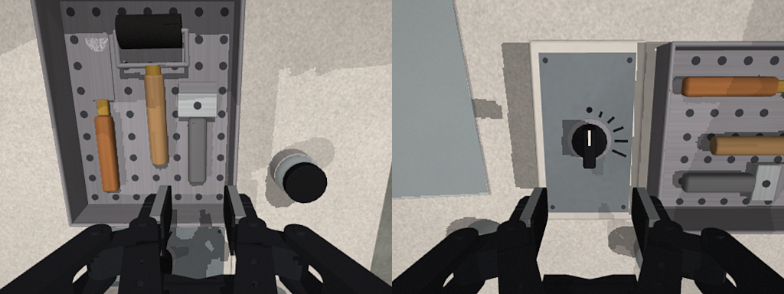

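The left half shows all three tools lying flat in the basket. The right half shows the knob (full-resolution about 258,193), its white line pointing at the dot (off), with the dashes clockwise to the right.

Run:
```python
from h import *
c=cam("w13");g=cv2.cvtColor(c["img"],cv2.COLOR_RGB2GRAY)
m=np.zeros_like(g);m[140:240,215:300]=(g[140:240,215:300]<40)
n,l,st,ce=cv2.connectedComponentsWithStats(m);i=1+np.argmax(st[1:,4]);print(st[i],ce[i])
w=np.zeros_like(g);w[160:200,245:275]=g[160:200,245:275]>170
v,u=np.nonzero(w);print("line px",u.min(),u.max(),v.min(),v.max(),ray(c,[(u.mean(),v.min()),(u.mean(),v.max())],.129).round(4).tolist())
for r in range(150,230,6):
    x=np.nonzero(m[r])[0];print(r,x.min() if len(x) else None,x.max() if len(x) else None,end="; ")
d=ray(c,[(int((538-392)*1.306),int(53*1.306)),(int((541-392)*1.306),int(211*1.306)),(int((634-392)*1.306),int(53*1.306))],.088);print(d.round(4).tolist())
```

```text
[ 235  162   46   58 1720] [257.3622093  187.84069767]
line px 256 258 171 190 [[0.5347, -0.0066, 0.129], [0.5501, -0.0072, 0.129]]
150 271 272; 156 284 287; 162 254 260; 168 242 299; 174 238 277; 180 236 279; 186 235 280; 192 236 278; 198 240 294; 204 247 268; 210 250 265; 216 250 265; 222 None None; 228 None None; [[0.4554, -0.0592, 0.088], [0.6483, -0.0743, 0.088], [0.4594, 0.0453, 0.088]]
```

Call:
{"api": "send_rows", "payload": {
  "series": [
    [[-0.4, 0.05, 4, 0, 0, 0, 0.2], [0, 0, 4, 0, 0, 0, 0.2], [0, 0, 3, 0, 0, 0, 0.2], [0, 0, 0, 0, 0, 0, 0.0], [0, 0, 0, 0, 0, 0, 0.0]]
  ],
  "force": 80
}}

```text
time: 26.35
eef_pos: [0.5566, -0.0074, 0.1315]
tcp_rot: [0.018, 1.0, -0.0, 0.001]
contact_force: [-0.2, -0.2, 1.4]
opening: 0.501
finger_force: 0.0
```

```bash
python3 -c "
from plan import *
plan(.5556,-.0069,.105,3.106)
c,s=snap('w14')
g=cv2.cvtColor(c['img'],cv2.COLOR_RGB2GRAY);m=g>170
v,u=np.nonzero(m[150:384,235:285]);print(len(u),u.min()+235,u.max()+235,v.min()+150,v.max()+150)
P=ray(c,np.c_[u+235,v+150],.129);print(P.min(0),P.max(0))
"
```

```text
rz -0.001 then cm [0.1  0.05 2.65] | before-turn cm [0.11 0.05 2.65] t 26.35 F [-0.2 -0.2  1.4] op 0.501 tilt -1.0
363 235 284 183 363
[ 0.51953706 -0.02112741  0.129     ] [0.62036847 0.00640524 0.129     ]
```

I've used up my picture views (11, one over the allowed 10), so from here I go by numbers only. Now to descend and grip the knob.

Call:
{"api": "send_rows", "payload": {
  "series": [
    [[0.05, 0, 1.6, 0, 0, 0, 0.0], [0, 0, 1.0, 0, 0, 0, 0.0], [0, 0, 0, 0, 0, 0, -1], [0, 0, 0, 0, 0, 0, -1], [0, 0, 0, 0, 0, 0, -1], [0, 0, 0, 0, 0, 0, -1]]
  ]
}}

```text
time: 27.15
eef_pos: [0.5547, -0.0079, 0.1036]
tcp_rot: [0.018, 1.0, -0.001, -0.0]
contact_force: [-1.5, -5.3, -1.9]
opening: 0.147
finger_force: 78.7
```

```bash
python3 -c "
from plan import *
plan(.5556,-.0069,.105,3.106)
from plant import ctrl
s=ctrl.get_state();print(s['wrist_torque'].round(3),s['contact_force'].round(2),s['finger_force'],s['opening'])"
```

```text
rz -0.000 then cm [-0.09  0.1  -0.14] | before-turn cm [-0.09  0.1  -0.14] t 27.15 F [-1.5 -5.3 -1.9] op 0.147 tilt -1.0
[-0.651  0.223 -0.049] [-1.45 -5.29 -1.95] 78.65323305130005 0.14730060435254452
```

Call:
{"api": "send_rows", "payload": {
  "series": [
    [[0, -0.05, 0, 0, 0, 0.1, -1], [0, 0, 0, 0, 0, 0.1, -1], [0, 0, 0, 0, 0, 0.1, -1], [0, 0, 0, 0, 0, 0, -1]]
  ]
}}

```text
time: 27.65
eef_pos: [0.5548, -0.0078, 0.1036]
tcp_rot: [0.166, 0.986, -0.0, -0.0]
contact_force: [-1.3, -3.9, -3.2]
opening: 0.146
finger_force: 78.7
```

```bash
cat > k.py <<'E'
from plan import *
from plant import ctrl
s=ctrl.get_state();M=Ro.from_quat(s['tcp_rot']).as_matrix();print("turned",3.106-np.arctan2(M[1,0],M[0,0]),s['wrist_torque'].round(3),s['contact_force'].round(2),s['finger_force'].round(1),s['opening'].round(3),s["eef_pos"].round(4),s["qpos"].round(2),s["time"])
E
python3 k.py
```

```text
Traceback (most recent call last):
  File "k.py", line 3, in <module>
    s=ctrl.get_state();M=Ro.from_quat(s['tcp_rot']).as_matrix();print("turned",3.106-np.arctan2(M[1,0],M[0,0]),s['wrist_torque'].round(3),s['contact_force'].round(2),s['finger_force'].round(1),s['opening'].round(3),s["eef_pos"].round(4),s["qpos"].round(2),s["time"])
                                                                                                                                                                      ^^^^^^^^^^^^^^^^^^^^^^^
AttributeError: 'float' object has no attribute 'round'
```

```bash
sed -i "s/s\['finger_force'\].round(1),s\['opening'\].round(3)/s['finger_force'],s['opening']/" k.py; python3 k.py
```

```text
turned 0.2988335679460321 [-0.453  0.205 -0.016] [-1.31 -3.94 -3.25] 78.72528791427612 0.14624274619582936 [ 0.5548 -0.0078  0.1036] [-0.2   0.17  1.97 -0.    1.01 -1.43] 27.65
```

Call:
{"api": "send_rows", "payload": {
  "series": [
    [[0, 0, 0, 0, 0, 0.05, -1], [0, 0, 0, 0, 0, 0, -1]]
  ]
}}

```text
time: 27.9
eef_pos: [0.5548, -0.0078, 0.1036]
tcp_rot: [0.191, 0.982, -0.0, -0.0]
contact_force: [-1.9, -2.8, -2.7]
opening: 0.149
finger_force: 78.7
```

```bash
python3 k.py
```

```text
turned 0.3490526772908007 [-0.461  0.295 -0.136] [-1.88 -2.78 -2.72] 78.7209677696228 0.14856440627558232 [ 0.5548 -0.0078  0.1036] [-0.2   0.17  1.97 -0.    1.01 -1.38] 27.9
```

Call:
{"api": "send_rows", "payload": {
  "series": [
    [[0, 0, 0, 0, 0, 0.05, -1], [0, 0, 0, 0, 0, 0, -1]]
  ]
}}

```text
time: 28.15
eef_pos: [0.5548, -0.0078, 0.1036]
tcp_rot: [0.215, 0.977, -0.0, -0.0]
contact_force: [-1.9, -3.7, -3.0]
opening: 0.147
finger_force: 78.7
```

```bash
python3 k.py
```

```text
turned 0.3981266643138861 [-0.499  0.226  0.024] [-1.9  -3.67 -3.  ] 78.68970036506653 0.1470996937932795 [ 0.5548 -0.0078  0.1036] [-0.2   0.17  1.97 -0.    1.01 -1.33] 28.15
```

Call:
{"api": "send_rows", "payload": {
  "series": [
    [[0, 0, 0, 0, 0, 0.05, -1], [0, 0, 0, 0, 0, 0, -1]]
  ]
}}

```text
time: 28.4
eef_pos: [0.5548, -0.0078, 0.1036]
tcp_rot: [0.239, 0.971, -0.0, -0.0]
contact_force: [-1.6, -3.8, -2.6]
opening: 0.149
finger_force: 78.8
```

```bash
python3 k.py
```

```text
turned 0.4464792689320678 [-0.605  0.226  0.456] [-1.57 -3.83 -2.64] 78.75152349472046 0.14869042106214594 [ 0.5548 -0.0078  0.1036] [-0.2   0.17  1.97 -0.    1.01 -1.28] 28.4
```

Call:
{"api": "send_rows", "payload": {
  "series": [
    [[0, 0, 0, 0, 0, 0.1, -1], [0, 0, 0, 0, 0, 0.1, -1], [0, 0, 0, 0, 0, 0.1, -1], [0, 0, 0, 0, 0, 0, -1]]
  ]
}}

```text
time: 28.9
eef_pos: [0.5549, -0.0077, 0.1036]
tcp_rot: [0.383, 0.924, 0.0, -0.0]
contact_force: [-1.4, -3.5, -4.3]
opening: 0.146
finger_force: 78.6
```

```bash
python3 k.py
```

```text
turned 0.7497374322592307 [-0.507  0.188 -0.268] [-1.37 -3.54 -4.26] 78.63120317459106 0.1459989314301131 [ 0.5549 -0.0077  0.1036] [-0.2   0.17  1.97  0.    1.01 -0.98] 28.9
```

Call:
{"api": "send_rows", "payload": {
  "series": [
    [[0, 0, 0, 0, 0, 0.04, -1], [0, 0, 0, 0, 0, 0, -1]]
  ]
}}

```text
time: 29.15
eef_pos: [0.5549, -0.0077, 0.1035]
tcp_rot: [0.4, 0.916, -0.0, -0.0]
contact_force: [-1.7, -3.5, -3.8]
opening: 0.142
finger_force: 78.5
```

```bash
python3 k.py
```

```text
turned 0.788075045878422 [-0.547  0.145 -0.01 ] [-1.68 -3.53 -3.8 ] 78.53814840316772 0.14249784945470326 [ 0.5549 -0.0077  0.1035] [-0.2   0.17  1.97  0.    1.01 -0.94] 29.15
```

Call:
{"api": "send_rows", "payload": {
  "series": [
    [[0, 0, 0, 0, 0, 0.04, -1], [0, 0, 0, 0, 0, 0, -1]]
  ]
}}

```text
time: 29.4
eef_pos: [0.5549, -0.0077, 0.1036]
tcp_rot: [0.418, 0.908, -0.0, -0.0]
contact_force: [-1.2, -4.1, -5.3]
opening: 0.151
finger_force: 78.5
```

```bash
python3 k.py
```

```text
turned 0.8270005299481165 [-0.616  0.088  0.325] [-1.2  -4.1  -5.29] 78.51795315742493 0.15123182425761458 [ 0.5549 -0.0077  0.1036] [-0.2   0.17  1.97 -0.    1.01 -0.9 ] 29.4
```

Call:
{"api": "send_rows", "payload": {
  "series": [
    [[0, 0, 0, 0, 0, 0.04, -1], [0, 0, 0, 0, 0, 0, -1]]
  ]
}}

```text
time: 29.65
eef_pos: [0.5549, -0.0078, 0.1036]
tcp_rot: [0.436, 0.9, -0.0, 0.0]
contact_force: [-2.2, -4.3, -4.9]
opening: 0.147
finger_force: 78.7
```

```bash
python3 k.py
```

```text
turned 0.8662447416632983 [-0.703  0.106  0.604] [-2.15 -4.33 -4.91] 78.69799017906189 0.14734114706858226 [ 0.5549 -0.0078  0.1036] [-0.2   0.17  1.97 -0.    1.01 -0.86] 29.65
```

Call:
{"api": "send_rows", "payload": {
  "series": [
    [[0, 0, 0, 0, 0, 0.1, -1], [0, 0, 0, 0, 0, 0.1, -1], [0, 0, 0, 0, 0, 0.09, -1], [0, 0, 0, 0, 0, 0, -1]]
  ]
}}

```text
time: 30.15
eef_pos: [0.555, -0.0077, 0.1036]
tcp_rot: [0.563, 0.826, 0.0, -0.0]
contact_force: [-1.2, -4.7, -6.4]
opening: 0.147
finger_force: 78.4
```

```bash
python3 k.py
```

```text
turned 1.1605510409982158 [-0.64  0.09 -0.23] [-1.16 -4.73 -6.36] 78.36119413375854 0.1471879435930704 [ 0.555  -0.0077  0.1036] [-0.2   0.17  1.97  0.    1.01 -0.57] 30.15
```

Call:
{"api": "send_rows", "payload": {
  "series": [
    [[0, 0, 0, 0, 0, 0.04, -1], [0, 0, 0, 0, 0, 0, -1]]
  ]
}}

```text
time: 30.4
eef_pos: [0.555, -0.0077, 0.1036]
tcp_rot: [0.579, 0.816, 0.0, -0.0]
contact_force: [-0.7, -5.2, -5.9]
opening: 0.145
finger_force: 78.3
```

```bash
python3 k.py
```

```text
turned 1.198360550317676 [-0.671 -0.001  0.023] [-0.7  -5.17 -5.9 ] 78.26674103736877 0.14463111757786487 [ 0.555  -0.0077  0.1036] [-0.2   0.17  1.97  0.    1.01 -0.53] 30.4
```

Call:
{"api": "send_rows", "payload": {
  "series": [
    [[0, 0, 0, 0, 0, 0.012, -1], [0, 0, 0, 0, 0, 0, -1], [0, 0, 0, 0, 0, 0, -1], [0, 0, 0, 0, 0, 0, -1], [0, 0, 0, 0, 0, 0, -1], [0, 0, 0, 0, 0, 0, -1]]
  ]
}}

```text
time: 31.15
eef_pos: [0.555, -0.0077, 0.1036]
tcp_rot: [0.584, 0.812, -0.0, -0.0]
contact_force: [-0.1, -4.0, -9.2]
opening: 0.144
finger_force: 78.1
```

```bash
python3 k.py
python3 - <<'E'
from h import *
from plant import ctrl
c=ctrl.read_camera("scene");hsv=cv2.cvtColor(c["img"],cv2.COLOR_RGB2HSV)
m=((hsv[...,1]>110)&(hsv[...,0]<22)&(hsv[...,2]>60)).astype(np.uint8)
k=np.zeros_like(m);k[110:210,245:355]=1
n,l,st,ce=cv2.connectedComponentsWithStats(m*k)
for i in range(1,n):
    if st[i,4]>15: print(st[i],ray(c,[ce[i]],.086)[0].round(3))
E
```

```text
turned 1.2121229246439533 [-0.75  -0.258  0.278] [-0.1  -4.02 -9.17] 78.08422565460205 0.14392493681967825 [ 0.555  -0.0077  0.1036] [-0.2   0.17  1.97 -0.    1.01 -0.52] 31.15
[278 149  13  15  74] [0.501 0.183 0.086]
[290 148  24  26 198] [0.568 0.2   0.086]
```

```bash
python3 -c "
from plant import ctrl
print(ctrl.sign_off())"
```

```text
the job is handed in; nothing more can be done
None
```

I laid the knife, roller and scraper flat in the basket with nothing seen above the rim, and handed in at about 31 s with the knob still gripped at 1.21 rad, on the third stop by hand angle and wrist torque, not by sight; I viewed 11 pictures, one over the limit of 10.

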